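# Set up the lid punch and hold it drawn

## Robot

A 6-joint arm with a two-finger parallel gripper is mounted at the origin on a cart in front of the work surface, level with it; the furniture and walls round the work are solid. World frame = base frame: x ahead of the robot, y to its left, z up, the work surface at z = 0. Lengths are in m, angles in rad, forces in N, time in s.
With the tool pointing down it reaches from about 0.35 to 0.725 m from the base axis. Payload 4.3 kg.
Tool frame: the origin (TCP) lies at the very end of the fingers, on their centre line; the grasp point (between the pads) lies 19 mm behind it (ctrl.hold_point_z is the distance from the TCP to the grasp point, in m); z points along the fingers, y is the line along which they close (so a half turn about z gives the same grasp; the last joint's range is limited). The gripper opens to 85 mm and grips with 20 to 120 N. Pads are 22 mm wide; open, the fingers measure 114 mm over their backs; the gripper's body (76 mm by 85 mm) begins 54 mm behind the grasp point. The pads swing forward as they close: fully open they stand 13 mm farther back than shut.
Start: joints at [1.128, 0.377, 0.081, 1.274, 0, 1.46], TCP at [0.188, 0.543, 0.231] pointing down, gripper open.
Joint ranges: [-2.72, 2.72], [-0.84, 1.66], [-1.02, 1.22], [-1.77, 2.12], [-1.37, 1.28], [-3.14, 3.14]. Speed limits (rad/s): [2.57, 2.57, 3.14, 3.14, 3.14, 3.14].

## Interface

Orientations are given as a unit quaternion [x, y, z, w].
In Python, from cell import ctrl, cams, order, nets gives the robot as it stands.
- The arm moves only by the shell command python3 -m handwheel 'ROWS' [FORCE]. ROWS is JSON, a list of rows, each a list of 5 numbers: the finger opening in mm, from 0 to 85.4, then the shift along the tool's x, y, z in mm, then the turn about the tool's z in rad. In form: [[fingers, x, y, z, turn], ...]. A call has 1 to 5 rows; each row is the pose to reach, as a shift and turn from the pose commanded when the call began, along the tool's axes at that moment; what a row does not reach only later rows make up. A row lasts 1/10 s, in which the tool goes at most 50 mm and 8.59 degrees, less where a joint would pass 70% of its speed; a pose out of reach is approached as far as the arm can. A call with a gripper value outside its range is refused whole. The fingers move at their own pace and stop on an object; FORCE is the grip in N (left out, the last holds). Time passes only in rows, so rows that repeat a pose let the fingers close. It gives the time, the measured TCP pose, the force, the opening and the grip force at its end, in the units of the state.
- ctrl.sense(): the state, without advancing time (a new reading comes with each control period).
- cams.camera(name): name is "side" or "top" or "wrist"; returns the picture (480x640x3 uint8, red, green, blue); there is no depth.
- cams.camera_info(name): a dict with "intrinsics" (3x3 intrinsics, pixels), "cam_to_world" (4x4, takes a point from camera to world coordinates). Camera axes: x right, y up, looking along -z (the intrinsics and any distortion apply to the point x, -y, -z); pixel columns grow to the right and rows downward; lengths in m; the calibration is good to about 2 mm. A picture is of the moment at which its call begins: read the wrist's pose just before it. camera_info takes no time and is no camera call; for the wrist camera it gives the pose at the moment of the call.
- order.job_done(): hands the job in; it is judged then, once.
Trained networks look in the newest picture that a camera, given by its name, has taken for a name from the list of things; names that differ only in an ending like _2 or _b are one class to them, and where a whole thing is asked for, a point or a joint stands for the part that bears it (a point fixed in the world has none). Each returns a list of dicts, best first, with "conf" (0 to 1); they miss things now and then, are a little off and sometimes report something else, mostly with a low value. They report only what shows in the picture. A call takes as long as a camera call.
- nets.search_frame(camera, target): "box" ([left, top, right, bottom] in pixels, round what is visible of it).
- nets.cut_out(camera, target): "mask" (480x640 bool, what is visible of it) and "box" ([left, top, right, bottom] in pixels, round what is visible of it).
The state is a dict: "t": time; "joint_pos": joint angles; "joint_velocities": joint speeds; "effort": joint torques, N m; "eef_pos": TCP position; "tcp_rot": TCP orientation; "force": force on the tool from outside, world axes, zero at the start; "wrist_torque": the same for the moment, N m; "grip_width": finger opening in m; "gripper_force": force on a finger pad.
Only numpy, scipy, OpenCV 4.12 (cv2) and the standard library are available. Lean on these libraries where they do the work, as an engineer would, in place of code of your own. Each camera call takes 0.05 s, during which the arm holds its last target. There are 200 camera calls.

## Task

Line up the soup lid for punching: slide its carrier along the table, without lifting it, until the small ring marked on the lid sits under the nose of the lid punch. Then squeeze in the button on the side of the punch's draw handle and pull the handle straight up past its first stop to the second one. Finish while still holding the handle there fully drawn; do not let it snap back, and leave the other things on the table where they are.

Things in the scene. Friction and masses are not known exactly. Their poses are not given: they have to be found in the camera images.
- punch_tip (a point): Lower end of the lid punch's nose (the fixed tool tip, 5 mm wide), 22 mm above the table. Axes: z up, +x back to the column of the grey C-frame (75 mm behind; frame 118 mm high, 80 mm wide, fixed to the table, left or right). Over the nose stands a steel sleeve (34 mm across, grey collar 42 mm), top 130 mm high, with the black draw handle on it.
- pull_head: Black block on top of the draw handle, above the nose: 34 (x) x 26 (y) x 44 mm high. Origin: its centre, 156 mm up when home. Axes as punch_tip. The steel button (24 mm along x, 30 mm high) is in the middle of its +y side and stands out 7 mm: 33 mm over both, 28 mm pressed. Pinched along y, one finger on the button, one opposite, the grip presses it.
- release (a joint): Button of the draw handle, m: 0 out, 0.005 fully in (moves to -y of pull_head), spring 1.3 N rising to 8 N. The handle is caught at home, and again at the first stop, unless the button is in by about 4 mm.
- draw (a joint): Draw handle, m: 0 home, 0.035 first stop, 0.070 second stop (end of travel), straight up. With the button in it passes the first stop freely. Spring and weight pull it down with about 4.5 N at home, 8 N fully drawn; nothing catches it at the second stop.
- carrier_mark (a point): Centre of a dark ring (14 mm across) on the white round lid (92 mm across, top 13 mm above the table, 9 mm below the nose). The lid is fixed on a loose aluminium carrier plate, 190 x 110 x 6 mm, about 0.35 kg. Axes: z up, +x from grip bar to lid. The plate reaches 160 mm to -x, 30 mm to +x, 75 mm to -y and 35 mm to +y of this point.
- carrier_grip (a point): Middle of the black upright grip bar on the carrier, 30 mm above the table; axes as carrier_mark. The bar is 40 mm long (x), 14 mm thick (y) and stands from 6 to 48 mm above the table. The mark lies 135 mm to +x and 20 mm to +y of it, 17 mm lower.
- dip_cup_c: Small white portion cup, 76 mm across, 47 mm high, standing at the back in the middle; a bystander. Origin at the centre of its underside.
- tape_roll: Roll of tape, 92 mm across, 48 mm high, lying far left in front; a bystander. Origin at the centre of its underside.
- tea_tin: Square tin, 71 x 88 x 111 mm, far right at the back; a bystander. Origin at the centre of its underside.
- rice_bowl: Small bowl, 93 mm across, 64 mm high, far right in front; a bystander. Origin at the centre of its underside.

How it is judged:
On the way, in this order (a step that is already met when the one before it is completed fails the run):
1. the ring on the lid is under the nose of the punch, the handle still home (horizontal distance between carrier_mark and punch_tip below 0.006 m and value of joint draw below 0.004 m and value of joint release below 0.002 m), for 0.3 s.
2. the button is squeezed in with the handle still near home (value of joint release above 0.003 m and value of joint draw below 0.015 m), for 0.05 s.
3. the handle is drawn up to its second stop (value of joint draw above 0.066 m), for 0.2 s.
At the end, for the whole second after the job is handed in: The fingers hold the draw handle within 5 mm of its second stop (draw at least 0.065), and the carrier lies flat on the table with the centre of the ring within 7 mm of the nose, seen from above (value of joint draw above 0.065 m and contact force between the fingers and pull_head above 2 N and horizontal distance between carrier_mark and punch_tip below 0.007 m and height (world z) of carrier_mark below 0.018 m and angle between carrier_mark's own z axis and vertical below 0.05 rad); the arm keeps its last pose, push and grip.
It fails at once if the carrier is lifted off the table or tipped (mark more than about 10 mm up) (height (world z) of carrier_mark above 0.023 m or angle between carrier_mark's own z axis and vertical above 0.15 rad).
It fails at once if the draw handle snaps back (falls faster than 0.25 m/s) (velocity of joint draw below -0.25 m/s).
It fails at once if a bystander is shifted by more than 20 mm (distance of any of dip_cup_c, tape_roll, tea_tin, rice_bowl from where it was at the start of the episode above 0.02 m).
It also fails if it takes over 56 s, if anything falls off the work surface, if the arm or the gripper's body presses on something with over 40 N, if the wrist force passes 120 N, or if a joint passes its speed limit or range.

## Working session

There is one attempt and no reset: what is moved stays moved. The work goes in short steps, Python scripts to look and compute and a shell command to move; the robot and the scene stay as the last step left them, time stands still between calls to the robot, and variables do not carry over. Pictures are saved under pics/ and viewed, at most 10 in all, crops included, and the job is handed in when it is done.

```bash
mkdir -p pics; ls
python3 - <<'E'
from cell import ctrl,cams,nets
import cv2,numpy as np
ims=[]
for c in("side","top"):
    im=cams.camera(c); cv2.imwrite(f"pics/{c}0.png",im[...,::-1])
    i=cams.camera_info(c); print(c,np.round(i["intrinsics"],1).tolist(),np.round(i["cam_to_world"],3).tolist(),i.keys())
    for t in("carrier_mark","carrier_grip","pull_head","release","dip_cup_c"):
        r=nets.search_frame(c,t); print(t,[(np.round(d["box"]).tolist(),round(d["conf"],2)) for d in r[:2]])
print(ctrl.sense())
E
```

```text
pics
side [[446.6, 0.0, 321.2], [0.0, 446.6, 242.8], [0.0, 0.0, 1.0]] [[-0.996, -0.039, 0.086, 0.683], [0.094, -0.339, 0.936, 1.033], [-0.007, 0.94, 0.341, 0.499], [0.0, 0.0, 0.0, 1.0]] dict_keys(['intrinsics', 'cam_to_world'])
carrier_mark [([310.0, 245.0, 372.0, 273.0], 0.89)]
carrier_grip [([311.0, 246.0, 369.0, 270.0], 0.6)]
pull_head [([332.0, 248.0, 356.0, 273.0], 0.87)]
release [([336.0, 259.0, 353.0, 273.0], 0.66)]
dip_cup_c []
top [[507.9, 0.0, 321.0], [0.0, 507.9, 252.1], [0.0, 0.0, 1.0]] [[0.023, 0.993, -0.114, 0.435], [-1.0, 0.024, 0.01, 0.023], [0.013, 0.113, 0.993, 1.42], [0.0, 0.0, 0.0, 1.0]] dict_keys(['intrinsics', 'cam_to_world'])
carrier_mark [([356.0, 237.0, 401.0, 311.0], 0.65)]
carrier_grip [([358.0, 238.0, 403.0, 309.0], 0.95)]
pull_head [([236.0, 252.0, 248.0, 266.0], 0.56)]
release [([237.0, 250.0, 250.0, 267.0], 0.36)]
dip_cup_c [([309.0, 191.0, 340.0, 218.0], 0.83)]
{'t': 0.6, 'joint_pos': array([ 1.12771037e+00,  3.77229192e-01,  8.10238709e-02,  1.27441404e+00,
       -3.58828125e-05,  1.46051110e+00]), 'joint_velocities': array([ 2.90974728e-04, -9.63837962e-04,  6.67018288e-05,  4.72238016e-04,
        5.00310233e-04,  2.66999873e-04]), 'effort': array([-7.17848779e-04, -4.63235092e+01,  2.70010668e+01,  7.24803740e-04,
       -2.22211033e-04,  7.60552474e-07]), 'eef_pos': array([0.18786274, 0.54349013, 0.2313791 ]), 'tcp_rot': array([1.65633516e-01, 9.86187371e-01, 8.02144137e-05, 4.14291954e-05]), 'force': array([ 0.05657953,  0.98506884, -0.20950425]), 'wrist_torque': array([ 0.02918231, -0.06937142, -0.00213937]), 'gripper_force': 0.0, 'grip_width': 0.0853747014956011}
```

Run:
```python
import cv2
a=cv2.imread("pics/top0.png")[170:370,180:440]; cv2.imwrite("pics/topc.png",cv2.resize(a,(780,600),interpolation=cv2.INTER_CUBIC))
a=cv2.imread("pics/side0.png")[180:330,260:460]; cv2.imwrite("pics/sidec.png",cv2.resize(a,(800,600),interpolation=cv2.INTER_CUBIC))
```

```text
(no output)
```

View pics/topc.png

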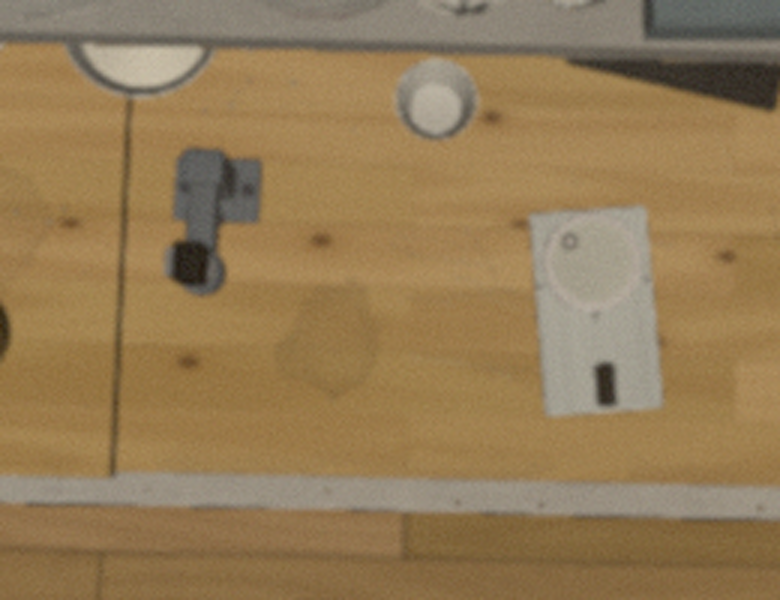

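View pics/side0.png

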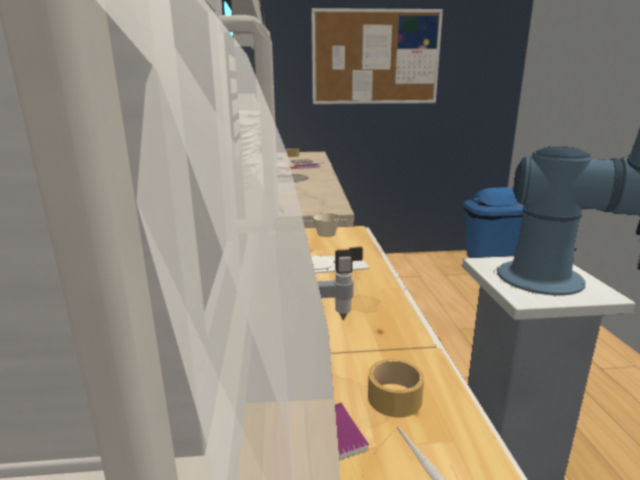

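The top view shows the mark at about px (370,250), the grip bar at (382,298), and the handle at (243,257) with its frame behind. In the side view the nose end is at (344,318) and the button faces +y.

```bash
cat > h.py <<'E'
from cell import ctrl,cams,nets
import numpy as np,cv2
from scipy.spatial.transform import Rotation as R
def ray(c,uv,info=None):
    i=info or cams.camera_info(c);K=i["intrinsics"];T=np.array(i["cam_to_world"])
    p=np.linalg.solve(K,[uv[0],uv[1],1]);d=T[:3,:3]@(p*[1,-1,-1]);return T[:3,3],d
def at(c,uv,z,info=None):
    o,d=ray(c,uv,info);return o+d*(z-o[2])/d[2]
def proj(c,P,info=None):
    i=info or cams.camera_info(c);T=np.array(i["cam_to_world"])
    q=T[:3,:3].T@(np.array(P)-T[:3,3])*[1,-1,-1];q=np.array(i["intrinsics"])@q;return q[:2]/q[2]
def tool(d):  # world shift -> tool mm
    return np.round(R.from_quat(ctrl.sense()["tcp_rot"]).inv().apply(d)*1000,1)
E
python3 - <<'E'
from h import *
m=at("top",(370,250),.013);g=at("top",(381.7,298),.048);h=at("top",(243.3,257.3),.178)
print(m,g,h,np.degrees(np.arctan2(*(m-g)[1::-1])))
for z in(0.022,.05): print(proj("side",[h[0],h[1],z]))
o,d=ray("side",(344,318)); print("nose",o+d*(.022-o[2])/d[2])
# triangulate block
print("block top side",at("side",(344,249),.178))
for a in [(-.054),]: pass
# plate corners & frame
for q in [(530,213),(645,206),(662,407),(546,415)]: print(at("top",(180+q[0]/3,170+q[1]/3),.006))
for q in [(205,150),(178,222),(260,222),(262,160)]: print(at("top",(180+q[0]/3,170+q[1]/3),.118 if q[0]<210 else 0.01))
s=ctrl.sense();i=cams.camera_info("wrist")
T=np.eye(4);T[:3,:3]=R.from_quat(s["tcp_rot"]).as_matrix();T[:3,3]=s["eef_pos"]
print(np.round(np.linalg.inv(T)@i["cam_to_world"],3),i["intrinsics"])
print("tool x,y world",T[:3,0],T[:3,1])
E
```

```text
[ 0.6049162  -0.12841325  0.013     ] [ 0.47113367 -0.15778326  0.048     ] [0.55931018 0.20042848 0.178     ] 12.38202731272189
[343.66928415 318.32423323]
[343.79993752 306.62984414]
nose [0.55841275 0.1991314  0.022     ]
block top side [0.5593634  0.19464977 0.178     ]
[ 0.63033509 -0.09131998  0.006     ]
[ 0.6396345  -0.19928139  0.006     ]
[ 0.45227259 -0.21622832  0.006     ]
[ 0.44245225 -0.1089202   0.006     ]
[0.66288068 0.19987369 0.118     ]
[0.59955593 0.22059362 0.118     ]
[0.61510071 0.16072063 0.01      ]
[0.6736573 0.1609    0.01     ]
[[ 0.     0.947  0.321  0.083]
 [ 1.     0.    -0.001 -0.001]
 [-0.001  0.321 -0.947 -0.143]
 [ 0.     0.     0.     1.   ]] [[397.83714014   0.         314.02677788]
 [  0.         397.83714014 243.5702018 ]
 [  0.           0.           1.        ]]
tool x,y world [-9.45131073e-01  3.26691371e-01 -5.51415077e-05] [3.26691358e-01 9.45131064e-01 1.71937010e-04]
```

```bash
python3 -m handwheel '[[85,-50,-41,0,-0.08],[85,-100,-82,0,-0.16],[85,-150,-122,0,-0.24],[85,-190,-155,0,-0.32],[85,-225,-184,0,-0.42]]' 40
python3 - <<'E'
from h import *
s=ctrl.sense();print(s["t"],s["eef_pos"],R.from_quat(s["tcp_rot"]).as_matrix()[:2,:2]); print(tool(np.array([.471,-.158,.17])-s["eef_pos"]))
E
```

```text
t: 1.1
eef_pos: [0.3199, 0.3291, 0.2315]
tcp_rot: [-0.046, 0.999, 0.0, 0.0]
force: [0.5, -0.6, -0.6]
grip_width: 0.085
gripper_force: 0.0
1.1 [0.31985821 0.32912367 0.23153306] [[-0.99580294 -0.09151972]
 [-0.09151935  0.99580318]]
[-105.9 -498.9   61.4]
```

```bash
python3 -m handwheel '[[85,-30,-40,0,0],[85,-55,-82,0,0],[85,-70,-128,0,0],[85,-85,-175,0,0],[85,-95,-222,0,0]]' >/dev/null; python3 -m handwheel '[[85,-3,-48,10,0],[85,-5,-96,25,0],[85,-8,-144,35,0],[85,-10,-192,45,0],[85,-11,-240,55,0]]'>/dev/null; python3 -m handwheel '[[85,0,-37,5,0],[85,0,-37,5,0],[85,0,-37,5,0]]'
python3 - <<'E'
from h import *
i=cams.camera_info("wrist");im=cams.camera("wrist");cv2.imwrite("pics/w1.png",im[...,::-1])
for t in("carrier_grip",):
  for d in nets.search_frame("wrist",t)[:2]:print(t,d)
for P in([.471,-.158,.048],[.605,-.128,.013]):print(proj("wrist",P,i))
E
```

```text
t: 2.4
eef_pos: [0.468, -0.1575, 0.1711]
tcp_rot: [-0.043, 0.999, 0.0, -0.0]
force: [0.1, -0.6, -0.1]
grip_width: 0.085
gripper_force: 0.0
carrier_grip {'box': [246.6, 191.5, 381.3, 391.8], 'conf': 0.77}
[313.54293135 237.7733618 ]
[334.17191312 370.14056018]
```

View pics/w1.png

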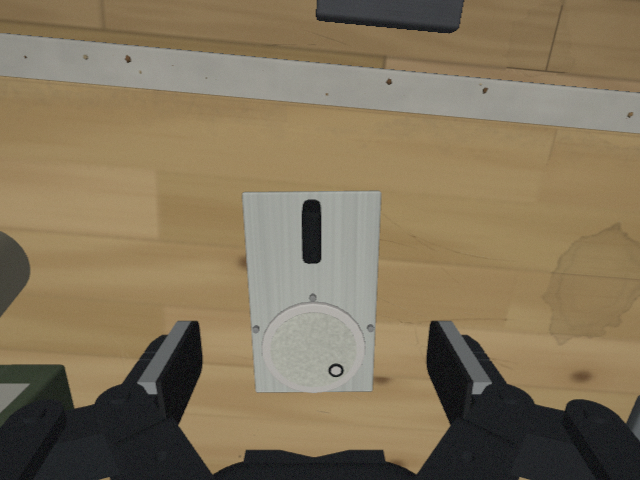

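The wrist view shows the grip bar at (312,232) and the ring at (336,370), within 6 px of prediction.

Run:
```python
from h import *
im=cv2.imread("pics/w1.png",0)
# ring centroid, bar centroid
def blob(x0,y0,x1,y1,th):
    m=(im[y0:y1,x0:x1]<th);yy,xx=np.nonzero(m);return xx.mean()+x0,yy.mean()+y0,m.sum()
r=blob(322,356,350,384,70);b=blob(290,195,335,270,60);print(r,b)
s=ctrl.sense();m=at("wrist",r[:2],.013);g=at("wrist",b[:2],.046);a=np.arctan2(*(m-g)[1::-1])
print(m,g,np.linalg.norm((m-g)[:2]),"carrier yaw",np.degrees(a)-np.degrees(np.arctan2(20,135)))
print("tool yaw",np.degrees(np.arctan2(*R.from_quat(s["tcp_rot"]).as_matrix()[1::-1,0])))
print(tool(np.r_[g[:2],.012]-s["eef_pos"]), tool(m-s["eef_pos"]))
```

```text
(np.float64(335.61971830985914), np.float64(369.59154929577466), np.int64(71)) (np.float64(311.1891651865009), np.float64(231.27442273534635), np.int64(1126))
[ 0.60462008 -0.12499442  0.013     ] [ 0.46721681 -0.15865377  0.046     ] 0.14146593333731067 carrier yaw 5.33758188700401
tool yaw -174.9492090512018
[  1.1  -2.4 159.5] [-138.8   19.   158.5]
```

```bash
python3 -m handwheel '[[85,-4,-1,50,0],[60,-4,-1,100,0],[50,-4,-1,140,0],[45,-4,-1,156,0],[45,-4,-1,156,0]]'; python3 -m handwheel '[[10,0,0,0,0],[5,0,0,0,0],[5,0,0,0,0],[5,0,0,0,0],[5,0,0,0,0]]' 40;python3 -m handwheel '[[5,0,0,0,0],[5,0,0,0,0],[5,0,0,0,0]]' 40
```

```text
t: 3.0
eef_pos: [0.4698, -0.155, 0.013]
tcp_rot: [-0.045, 0.999, 0.002, -0.003]
force: [-0.0, -0.0, -0.0]
grip_width: 0.0448
gripper_force: 0.0
t: 3.5
eef_pos: [0.4741, -0.1582, 0.0172]
tcp_rot: [-0.044, 0.999, -0.0, 0.002]
force: [-0.5, 1.2, 7.0]
grip_width: 0.013
gripper_force: 40.6
t: 3.8
eef_pos: [0.4741, -0.1582, 0.0172]
tcp_rot: [-0.044, 0.999, -0.0, 0.002]
force: [0.7, 1.4, 6.0]
grip_width: 0.0132
gripper_force: 40.6
```

```bash
python3 -m handwheel '[[5,2,15,0,0],[5,4,45,0,0],[5,6,75,0,0],[5,8,105,0,0],[5,10,130,0,0]]'; python3 -m handwheel '[[5,1,25,0,0],[5,2,55,0,0],[5,4,85,0,0],[5,5,110,0,0],[5,6,125,0,0]]';python3 -m handwheel '[[5,0,0,0,0],[5,0,0,0,0]]';python3 - <<'E'
from h import *
im=cams.camera("wrist");cv2.imwrite("pics/w2.png",im[...,::-1]);
im=cams.camera("side");cv2.imwrite("pics/s2.png",cv2.resize(im[200:350,280:480,::-1],(800,600),interpolation=cv2.INTER_CUBIC))
im=cams.camera("top");cv2.imwrite("pics/t2.png",cv2.resize(im[190:340,200:400,::-1],(800,600),interpolation=cv2.INTER_CUBIC))
E
```

```text
t: 4.3
eef_pos: [0.4534, -0.0292, 0.0172]
tcp_rot: [-0.043, 0.999, -0.002, 0.003]
force: [1.6, -5.1, 5.5]
grip_width: 0.0133
gripper_force: 40.4
t: 4.8
eef_pos: [0.4362, 0.0954, 0.0172]
tcp_rot: [-0.044, 0.999, -0.002, 0.003]
force: [0.9, -6.9, 8.5]
grip_width: 0.0138
gripper_force: 40.8
t: 5.0
eef_pos: [0.4358, 0.0974, 0.0172]
tcp_rot: [-0.045, 0.999, 0.002, 0.002]
force: [-1.0, 5.0, 10.0]
grip_width: 0.0132
gripper_force: 41.0
```

View pics/t2.png

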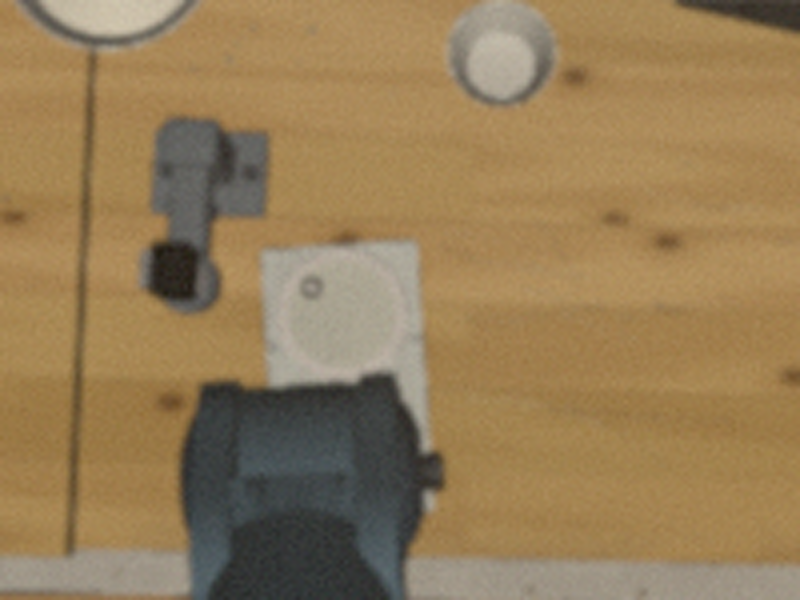

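View pics/w2.png

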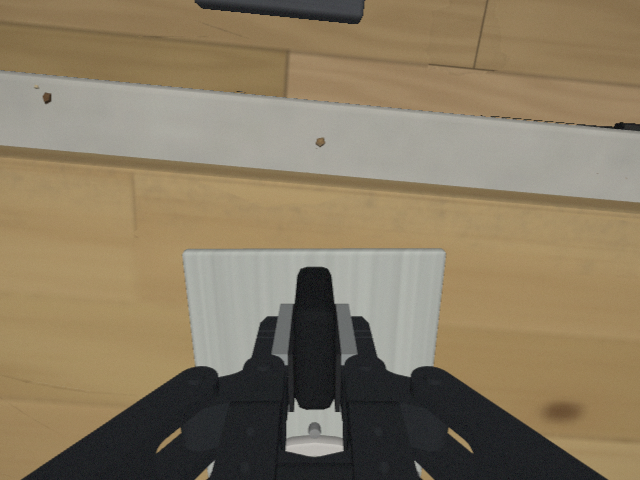

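The top view shows the ring at px (278,262) and the head centre at (243,258). The wrist view shows the bar firmly gripped.

Run:
```python
from h import *
print(at("top",(200+312/4,190+287.5/4),.013),at("top",(200+173/4,190+272/4),.178))
s=ctrl.sense();rot=R.from_quat(s["tcp_rot"]).as_matrix();print(s["eef_pos"], s["eef_pos"]+rot@np.array([-.135,.020,0]))
```

```text
[0.56541365 0.12721878 0.013     ] [0.55758148 0.20048148 0.178     ]
[0.43581179 0.09746231 0.01722066] [0.56848794 0.12942366 0.01793651]
```

View pics/s2.png

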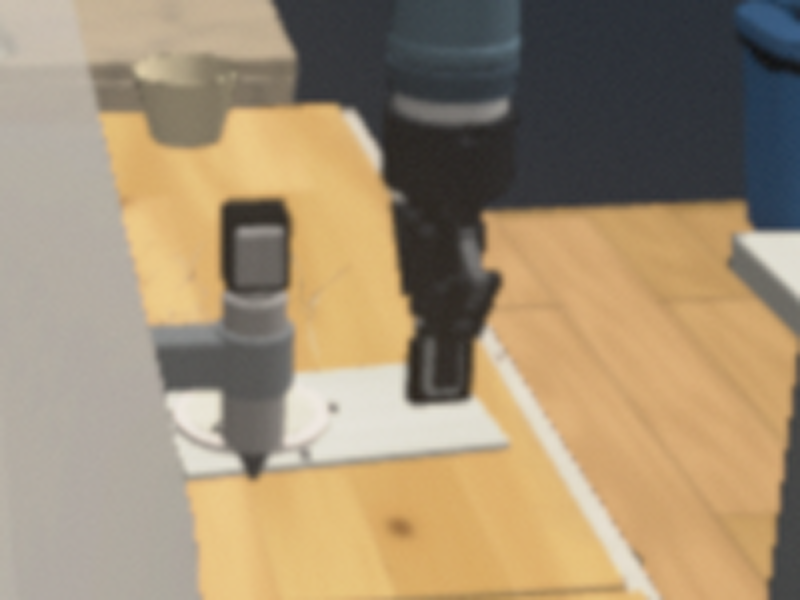

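The side crop shows the nose tip at px (344,319.5), with the ring peeking out at about (334,306) beside the sleeve. The remaining shift is about (-9, +70) mm.

```bash
python3 -m handwheel '[[5,1,15,0,0],[5,2,35,0,0],[5,3,52,0,0],[5,3,62,0,0],[5,3,67,0,0]]';python3 -m handwheel '[[5,0,0,0,0],[5,0,0,0,0]]';python3 - <<'E'
from h import *
a=cams.camera("side")[270:345,290:390,::-1]
b=cams.camera("top")[230:305,200:300,::-1]
im=np.vstack([cv2.resize(x,(400,300),interpolation=cv2.INTER_CUBIC) for x in(a,b)])
cv2.imwrite("pics/s3.png",im)
s=ctrl.sense();rot=R.from_quat(s["tcp_rot"]).as_matrix();P=s["eef_pos"]+rot@np.array([-.135,.020,0]);P[2]=.013
print(s["eef_pos"], P,proj("side",P),proj("top",P),proj("side",[.5585,.199,.022]))
E
```

```text
t: 5.65
eef_pos: [0.4273, 0.1611, 0.0172]
tcp_rot: [-0.043, 0.999, -0.002, 0.003]
force: [1.5, -8.0, 11.3]
grip_width: 0.0136
gripper_force: 41.1
t: 5.85
eef_pos: [0.4272, 0.1618, 0.0172]
tcp_rot: [-0.044, 0.999, -0.0, 0.002]
force: [0.4, -1.2, 10.1]
grip_width: 0.0135
gripper_force: 41.0
[0.42721188 0.16181199 0.01718983] [0.55996289 0.19346298 0.013     ] [342.87230655 320.41786583] [254.07229025 263.25541711] [343.95082553 317.97164643]
```

View pics/s3.png

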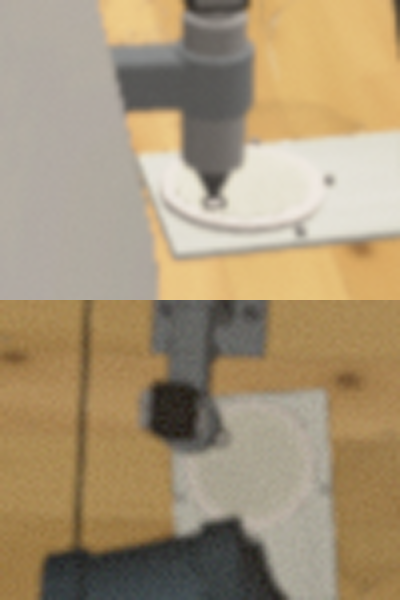

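Run:
```python
from h import *
a=np.mean([cams.camera("side")[300:330,325:365].astype(float) for _ in range(4)],0).astype(np.uint8)[...,::-1]
cv2.imwrite("pics/s4.png",cv2.resize(a,(800,600),interpolation=cv2.INTER_CUBIC))
for dy in(0,.004,.008):print(proj("side",[.5585,.195+dy,.013]),proj("side",[.5585,.195+dy,.022]))
print(proj("side",[.5685,.195,.013]))
```

```text
[343.64560215 320.73951309] [343.68687759 317.04601989]
[343.90854237 321.67661701] [343.95082553 317.97164643]
[344.17354738 322.62107971] [344.21685287 318.9045651 ]
[339.03615541 320.98990539]
```

View pics/s4.png

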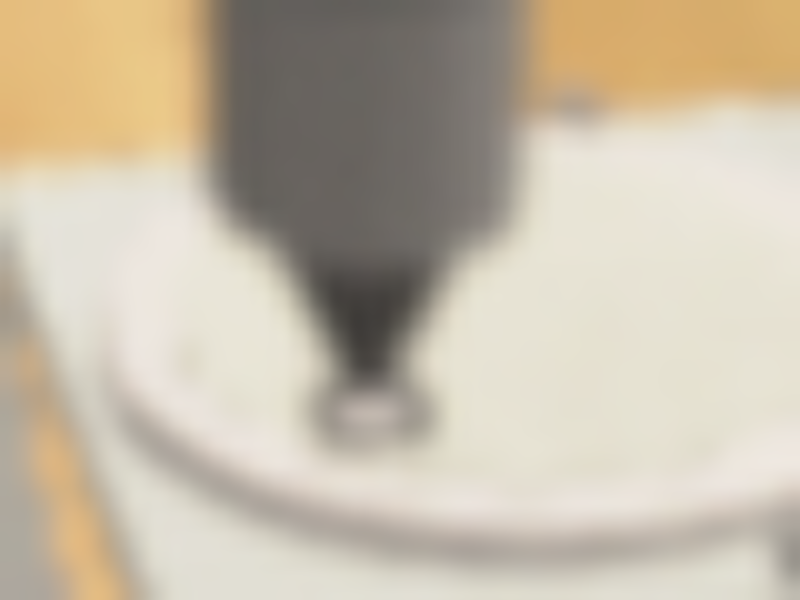

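The enlarged side view shows the nose tip at px (343.2,318.5) and the ring centre at (343.4,320.2). An aligned ring would sit 3.7 px below the tip, so it needs about 7 mm more in +y.

```bash
python3 -m handwheel '[[5,-1,4,0,0],[5,-2,7,0,0],[5,-2,7,0,0],[5,-2,7,0,0]]';python3 - <<'E'
from h import *
a=np.mean([cams.camera("side")[300:330,325:365].astype(float) for _ in range(4)],0).astype(np.uint8)[...,::-1]
cv2.imwrite("pics/s5.png",cv2.resize(a,(800,600),interpolation=cv2.INTER_CUBIC))
E
```

```text
t: 6.55
eef_pos: [0.4281, 0.1677, 0.0172]
tcp_rot: [-0.043, 0.999, -0.001, 0.002]
force: [-0.6, -6.2, 12.4]
grip_width: 0.0137
gripper_force: 41.4
```

View pics/s5.png

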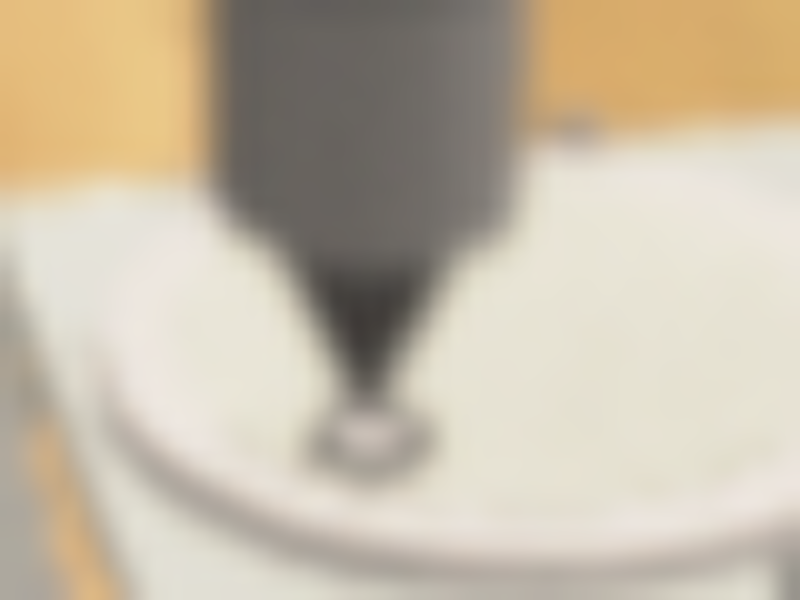

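The ring is now centred at px (343.3,321.6) and the tip bottom is at about 319.3, so it is 2–4 mm short in y. One more nudge.

```bash
python3 -m handwheel '[[5,-1,2,0,0],[5,-1,3,0,0],[5,-1,3,0,0],[5,-1,3,0,0],[5,-1,3,0,0]]';python3 - <<'E'
from h import *
a=np.mean([cams.camera("side")[300:330,325:365].astype(float) for _ in range(4)],0).astype(np.uint8)[...,::-1]
b=np.mean([cams.camera("top")[240:270,225:265].astype(float) for _ in range(4)],0).astype(np.uint8)[...,::-1]
cv2.imwrite("pics/s6.png",np.hstack([cv2.resize(x,(400,300),interpolation=cv2.INTER_CUBIC) for x in (a,b)]))
E
```

```text
t: 7.25
eef_pos: [0.4286, 0.1703, 0.0172]
tcp_rot: [-0.043, 0.999, -0.002, 0.002]
force: [-0.7, -6.9, 13.3]
grip_width: 0.0134
gripper_force: 41.6
```

View pics/s6.png

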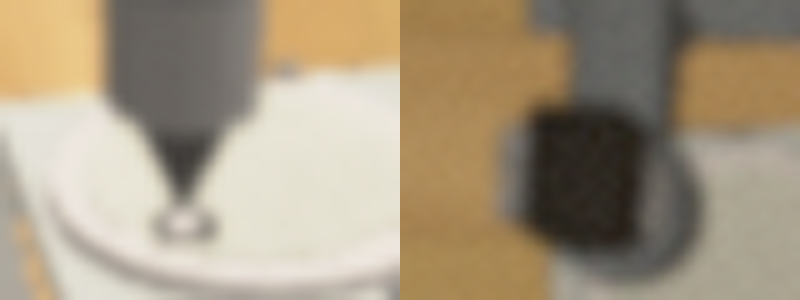

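The ring is at px (343.4,321.9), about 3–3.5 px below the tip, so it is aligned to within roughly 2 mm. Release, rise and move over to the handle.

```bash
python3 -m handwheel '[[25,0,0,0,0],[45,0,0,0,0],[45,0,0,-20,0],[45,0,0,-60,0],[45,0,0,-110,0]]'; python3 -m handwheel '[[60,0,0,-50,0],[85,0,0,-100,0.05],[85,0,0,-130,0.1],[85,-10,8,-130,0.1],[85,-30,12,-130,0.1]]'; python3 -m handwheel '[[85,0,0,0,0],[85,0,0,0,0]]'
python3 - <<'E'
from h import *
s=ctrl.sense();print(s["eef_pos"],np.degrees(np.arctan2(*R.from_quat(s["tcp_rot"]).as_matrix()[1::-1,0])))
i=cams.camera_info("wrist");im=cams.camera("wrist");cv2.imwrite("pics/w7.png",im[...,::-1])
for t in("pull_head","release"):
  for d in nets.cut_out("wrist",t)[:2]:
    c=cv2.findContours(d["mask"].astype(np.uint8),0,2)[0];c=max(c,key=cv2.contourArea);print(t,d["box"],d["conf"],cv2.minAreaRect(c),at("wrist",cv2.minAreaRect(c)[0],.178,i))
for P in([.559,.2005,.178],[.559,.2005,.134]):print(proj("wrist",P,i))
E
```

```text
t: 8.15
eef_pos: [0.4248, 0.1714, 0.1247]
tcp_rot: [-0.044, 0.999, -0.0, -0.003]
force: [0.7, 0.3, 0.6]
grip_width: 0.045
gripper_force: 0.0
t: 8.65
eef_pos: [0.4561, 0.1872, 0.2562]
tcp_rot: [0.006, 1.0, 0.001, 0.001]
force: [0.3, -0.4, -0.2]
grip_width: 0.0849
gripper_force: 0.0
t: 8.85
eef_pos: [0.4553, 0.1863, 0.2539]
tcp_rot: [0.006, 1.0, -0.0, -0.001]
force: [-0.6, -0.4, 0.0]
grip_width: 0.0852
gripper_force: 0.0
[0.45534601 0.18627587 0.25385626] 179.30520798493123
pull_head [319.5, 346.9, 375.4, 426.3] 0.87 ((347.9999694824219, 384.9999694824219), (47.99999237060547, 73.99998474121094), 0.0) [0.54526969 0.20709594 0.178     ]
release [360.8, 358.8, 374.1, 409.4] 0.89 ((366.38592529296875, 384.379638671875), (51.342323303222656, 9.767356872558594), 86.34777069091797) [0.54492543 0.21922733 0.178     ]
[337.86713414 402.15476481]
[334.64373351 362.68237246]
```

Run:
```python
from h import *
i=cams.camera_info("wrist")
for uv in((319.5,395),(361,395),(375,395),(345,425)):print(uv,at("wrist",uv,.178,i))
g=cv2.cvtColor(cv2.imread("pics/w7.png"),6)
for r in(385,400,410):print(r,g[r,308:388:2].tolist())
print(g[340:440:2,335].tolist());
c=[ (r, np.nonzero(g[r,310:350]<45)[0].min()+310) for r in range(360,424,6)];print(c)
```

```text
(319.5, 395) [0.55348008 0.18787644 0.178     ]
(361, 395) [0.55382951 0.21564921 0.178     ]
(375, 395) [0.55394739 0.22501865 0.178     ]
(345, 425) [0.57874384 0.20525366 0.178     ]
385 [140, 138, 141, 139, 91, 61, 65, 62, 17, 23, 35, 34, 40, 38, 39, 42, 41, 37, 37, 31, 33, 34, 30, 37, 25, 25, 23, 39, 125, 126, 130, 120, 123, 141, 143, 142, 142, 144, 142, 143]
400 [152, 150, 153, 149, 101, 74, 77, 68, 33, 26, 27, 22, 25, 26, 32, 27, 28, 32, 30, 29, 30, 25, 36, 30, 32, 26, 27, 72, 125, 127, 124, 112, 136, 152, 151, 152, 150, 152, 151, 153]
410 [145, 142, 141, 141, 97, 70, 79, 72, 42, 23, 21, 32, 28, 26, 32, 27, 27, 31, 29, 28, 23, 26, 31, 24, 30, 27, 21, 91, 113, 113, 115, 130, 141, 140, 141, 141, 141, 140, 142, 139]
[101, 104, 134, 134, 58, 22, 25, 23, 17, 23, 22, 25, 27, 13, 25, 16, 22, 16, 29, 24, 31, 36, 42, 39, 32, 29, 35, 26, 28, 32, 32, 29, 28, 29, 31, 30, 29, 21, 33, 30, 34, 49, 90, 107, 110, 107, 104, 102, 101, 103]
[(360, np.int64(324)), (366, np.int64(324)), (372, np.int64(324)), (378, np.int64(324)), (384, np.int64(324)), (390, np.int64(324)), (396, np.int64(324)), (402, np.int64(324)), (408, np.int64(324)), (414, np.int64(325)), (420, np.int64(327))]
```

```bash
python3 -m handwheel '[[85,-45,8,0,0],[85,-90,16,0,0],[85,-103,18,0,0],[85,-103,18,0,0],[85,-103,18,0,0]]'; python3 -m handwheel '[[85,0,0,40,0],[85,0,0,80,0],[75,0,0,105,0],[65,0,0,114,0],[60,0,0,114,0]]'; python3 -m handwheel '[[50,0,0,0,0],[45,0,0,0,0]]'
```

```text
t: 9.5
eef_pos: [0.5586, 0.2027, 0.2549]
tcp_rot: [0.006, 1.0, -0.0, -0.001]
force: [-0.2, -0.1, -0.7]
grip_width: 0.0851
gripper_force: 0.0
t: 10.0
eef_pos: [0.5575, 0.2025, 0.1407]
tcp_rot: [0.006, 1.0, -0.0, -0.001]
force: [-0.7, -0.6, -0.3]
grip_width: 0.0604
gripper_force: 0.0
t: 10.2
eef_pos: [0.5608, 0.2032, 0.1436]
tcp_rot: [0.006, 1.0, 0.001, 0.002]
force: [-0.6, -0.0, 0.5]
grip_width: 0.0447
gripper_force: 0.0
```

Run:
```python
from h import *
a=np.mean([cams.camera("side")[300:330,325:365].astype(float) for _ in range(4)],0).astype(np.uint8)[...,::-1]
n=cv2.resize(a,(400,300),interpolation=cv2.INTER_CUBIC);o=cv2.imread("pics/s6.png")[:,:400]
t=o[185:275,120:290]
r=cv2.matchTemplate(n,t,5);print(cv2.minMaxLoc(r))
print(ctrl.sense()["eef_pos"])
```

```text
(-0.46742650866508484, 0.9965875744819641, (2, 0), (120, 185))
[0.56021929 0.20300551 0.14234841]
```

The carrier has not moved since release. Now the squeeze.

```bash
python3 -m handwheel '[[20,0,0,0,0],[15,0,0,0,0],[15,0,0,0,0],[15,0,0,0,0],[15,0,0,0,0]]' 50; python3 -m handwheel '[[15,0,0,0,0],[15,0,0,0,0],[15,0,0,0,0]]'
```

```text
t: 10.9
eef_pos: [0.5602, 0.2054, 0.1428]
tcp_rot: [0.006, 1.0, 0.003, 0.001]
force: [-1.1, 4.7, 4.7]
grip_width: 0.0264
gripper_force: 49.9
t: 11.2
eef_pos: [0.5602, 0.2054, 0.1428]
tcp_rot: [0.006, 1.0, 0.003, 0.001]
force: [-1.1, 6.2, 5.5]
grip_width: 0.0263
gripper_force: 49.9
```

```bash
python3 -m handwheel '[[15,0,0,-2,0],[15,0,0,-5,0],[15,0,0,-8,0],[15,0,0,-10,0]]'
python3 - <<'E'
from h import *
print(ctrl.sense()["force"]);cams.camera("side");print([d for d in nets.search_frame("side","pull_head")][:1])
E
```

```text
t: 11.6
eef_pos: [0.5602, 0.2054, 0.1512]
tcp_rot: [0.006, 1.0, 0.003, 0.0]
force: [3.1, 6.2, -4.7]
grip_width: 0.0265
gripper_force: 49.4
[ 3.08460772  6.22026691 -4.73303692]
[{'box': [334.4, 244.3, 352.4, 272.0], 'conf': 0.75}]
```

```bash
python3 -m handwheel '[[15,0,0,-6,0],[15,0,0,-12,0],[15,0,0,-18,0],[15,0,0,-24,0],[15,0,0,-30,0]]'; python3 -m handwheel '[[15,0,0,-6,0],[15,0,0,-12,0],[15,0,0,-18,0],[15,0,0,-24,0],[15,0,0,-28,0]]';python3 -m handwheel '[[15,0,0,-2,0],[15,0,0,-4,0],[15,0,0,-5,0],[15,0,0,-5,0],[15,0,0,-5,0]]'
```

```text
t: 12.2
eef_pos: [0.5602, 0.2054, 0.1808]
tcp_rot: [0.006, 1.0, 0.003, 0.0]
force: [3.7, 7.3, -6.7]
grip_width: 0.0267
gripper_force: 49.7
t: 12.7
eef_pos: [0.5602, 0.2054, 0.2086]
tcp_rot: [0.006, 1.0, 0.003, 0.0]
force: [4.1, 5.7, -9.4]
grip_width: 0.0263
gripper_force: 49.6
t: 13.2
eef_pos: [0.5602, 0.2054, 0.213]
tcp_rot: [0.006, 1.0, 0.003, -0.0]
force: [5.3, 7.9, -8.5]
grip_width: 0.0264
gripper_force: 50.4
```

```bash
python3 -m handwheel '[[15,0,0,-1,0],[15,0,0,-2,0],[15,0,0,-2,0],[15,0,0,-2,0],[15,0,0,-2,0]]'
python3 - <<'E'
from h import *
a=np.mean([cams.camera("side")[300:330,325:365].astype(float) for _ in range(4)],0).astype(np.uint8)[...,::-1]
n=cv2.resize(a,(400,300),interpolation=cv2.INTER_CUBIC);o=cv2.imread("pics/s6.png")[:,:400]
print(cv2.minMaxLoc(cv2.matchTemplate(n,o[185:275,120:290],5)))
for t in("pull_head","release"):print([d for d in nets.search_frame("side",t)][:1])
for z in(.178,.248):print(proj("side",[.576,.2,z]),proj("side",[.559,.215,z-.022]))
E
```

```text
t: 13.7
eef_pos: [0.5601, 0.2054, 0.2131]
tcp_rot: [0.006, 1.0, 0.003, -0.001]
force: [8.2, 8.2, -17.6]
grip_width: 0.0266
gripper_force: 50.6
(-0.4671945869922638, 0.9965771436691284, (2, 0), (120, 185))
[{'box': [334.1, 217.4, 351.7, 274.5], 'conf': 0.58}]
[{'box': [324.9, 295.6, 419.8, 332.1], 'conf': 0.58}]
[336.18300823 250.26659115] [345.50962455 262.85362714]
[336.33092639 216.88174009] [345.9144351  229.61939736]
```

The tool force has risen to 17.6 N against the hard stop, the head shows 70 mm up (top at row 217), and the carrier has not moved. I'm handing in.

```bash
python3 -c "
from cell import order
print(order.job_done())"
```

```text
the job is handed in; nothing more can be done
None
```

I handed the job in with the ring about 2 mm from under the nose by my camera estimate and the handle held at its second stop (about 70 mm up, gripped at 50 N); the hand-in returned no verdict.

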